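# Load the calibration disc into the bench viewer

## Robot

A 6-joint arm with a two-finger parallel gripper is mounted at the origin on a cart in front of the work surface, level with it; the furniture and walls round the work are solid. World frame = base frame: x ahead of the robot, y to its left, z up, the work surface at z = 0. Lengths are in m, angles in rad, forces in N, time in s.
With the tool pointing down it reaches from about 0.375 to 0.975 m from the base axis. Payload 3.8 kg.
Tool frame: the origin (TCP) lies on the centre line of the jaws, within the pads' length; the fingertips stand 14 mm ahead of it and the grasp point (between the pads) lies 5 mm behind it (bot.finger_overhang is the distance from the TCP to the fingertips, in m); y points along the fingers, x is the direction in which the jaws open and shut, and the axes are right-handed (so a half turn about y gives the same grasp; the last joint's range is limited). The gripper opens to 85 mm and grips with 20 to 120 N. Pads are 22 mm wide; open, the fingers measure 114 mm over their backs; the gripper's body (76 mm by 85 mm) begins 54 mm behind the grasp point. The pads swing forward as they close: fully open they stand 13 mm farther back than shut.
Start: joints at [-1.219, 0.264, 1.604, -0, 1.274, -0.037], TCP at [0.256, -0.625, 0.245] pointing down, gripper open.
Joint ranges: [-2.63, 2.63], [-0.94, 2.18], [0.31, 2.57], [-1.31, 4.45], [0, 2.66], [-2.55, 2.55]. Speed limits (rad/s): [2.57, 2.57, 3.14, 3.14, 3.14, 3.14].

## Interface

Orientations are given as a rotation vector (axis times angle).
In Python, from workcell import readout, read_camera, bot, spotter gives the robot as it stands.
- The arm moves only by the tool jog_arm, never from a script. Its argument "increments" is a list of rows, each a list of 7 numbers: the shift along the tool's x, y, z in m, then the turn, a rotation vector about the tool's x, y, z in rad, then the opening, from 0 (shut) to 1 (fully open). A call has 1 to 10 rows; each row shifts and turns the pose as measured when the row begins, along the tool's axes as they then stand; what a row does not reach is not made up. A row lasts 1/8 s, in which the tool goes at most 62.5 mm and 10.7 degrees, less where a joint would pass 70% of its speed; a pose out of reach is approached as far as the arm can. A call with a gripper value outside its range is refused whole. The fingers move at their own pace and stop on an object; "force" is the grip in N (left out, the last holds). Time passes only in rows, so rows that do not move let the fingers close. It gives the time, the measured TCP pose, the force and the opening at its end, in the units of the state.
- readout.read_state(): the state, without advancing time (a new reading comes with each control period).
- read_camera(name): name is "scene" or "top"; returns a dict with "img" (384x512x3 uint8, blue, green, red), "range_z" (384x512 float32, m along the optical axis (not along the pixel's ray), 0 where there is no reading), "fx", "fy", "cx", "cy" (pixels), "distortion" ([k1, k2, p1, p2, k3] as OpenCV has them; the pictures are not rectified), "world_from_camera" (4x4, takes a point from camera to world coordinates). Camera axes: x right, y down, z forward; pixel columns grow to the right and rows downward; lengths in m; the calibration is good to about 2 mm. A picture is of the moment at which its call begins.
- bot.finish_job(): hands the job in, once; it reports no verdict.
Trained networks look in a picture, given as the dict that the camera call returned (one of the last four; its "shot" number tells which), for a name from the list of things; names that differ only in an ending like _2 or _b are one class to them, and where a whole thing is asked for, a point or a joint stands for the part that bears it (a point fixed in the world has none). Each returns a list of dicts, best first, with "p" (0 to 1); they miss things now and then, are a little off and sometimes report something else, mostly with a low value. They report only what shows in the picture. A call takes as long as a camera call. They do not tell look-alikes from the thing itself.
- spotter.masks_of(picture, thing): "mask" (384x512 bool, what is visible of it) and "location" ([column, row] in pixels, amid what is visible of it).
- spotter.spot_point(picture, thing): "location" ([column, row] in pixels: a listed point, or the origin of a listed thing).
The state is a dict: "time": time; "q": joint angles; "joint_vel": joint speeds; "joint_torque": joint torques, N m; "tool_pos": TCP position; "tcp_rot": TCP orientation; "wrist_force": force on the tool from outside, world axes, zero at the start; "torque": the same for the moment, N m; "width": opening from 0.0 (shut) to 1.0 (fully open).
Only numpy, scipy, OpenCV 4.12 (cv2) and the standard library are available. Lean on these libraries where they do the work, as an engineer would, in place of code of your own. Each camera call takes 0.05 s, during which the arm holds its last target. There are 200 camera calls.

## Task

Set the black calibration disc (white face up) inside the blue ring at the front of the viewer's plate, then slide it along the plate, without lifting it, back under the raised head until it drops flat into the round pocket. Then wind the handwheel clockwise until the head comes down fully onto its stop, and finally throw the yellow lamp lever all the way over, away from the robot. Leave the tape roll, the dish and the timer where they are.

Things in the scene. Friction and masses are not known exactly. Their poses are not given: they have to be found in the camera images.
- calibration_disc: Loose black disc with a white round face on top, 56 mm across, 12 mm thick, 60 g; origin at the centre of its underside, z up. It lies flat on the bench to the right of the viewer, in a row with the tape roll and the dish (in any order).
- viewer: The bench viewer, fixed. Origin on the bench under the centre of its aluminium plate (240 mm in x, 120 mm in y, top 16 mm above the bench, no fences). x points from the plate's front (robot side) to its back, y to its left, z up; turned by up to about 12 degrees. A grey wing of the same height on the left (x -120 to 70, y 60 to 195 mm) carries the lamp lever and the column.
- load_ring (a point): Centre of the blue ring (68 mm across, painted) on the plate's top near the front, 115 mm in front of the pocket along viewer x.
- pocket (a point): Centre of the floor of the round pocket in the plate: 61 mm across, 4 mm deep (the floor is 4 mm below the plate's top), dark floor; at viewer x 55, y 0 mm. The head hangs above it, so an upright gripper over the pocket would hit it: reach in from the front, the fingers pointing ahead and down, the tool 35 to 50 degrees from vertical.
- head_front (a point): Middle of the lower front edge of the head, a white block (viewer x 41 to 105, y -45 to 45 mm, 80 mm tall) on an arm from the column. Fully raised, this point is 80 mm above the plate; it starts up to 8 mm lower. Under the block, over the pocket, a black lens barrel 36 mm across hangs 10 mm lower still, its front at viewer x 41 mm.
- viewer_head (a joint): How far the head has come down, m: 0 fully raised, 0.036 on its stop (a dark collar on the column). Geared to the handwheel, 5.1 mm per radian; it stays where it is left.
- handwheel (a joint): Handwheel angle, rad: grows as the wheel is turned clockwise seen from above, 0 = head fully raised, 7.0 (a little over one turn) = head on its stop, where the wheel blocks. It starts between 0 and 1.5. Turning it takes about 2 to 4 N at the grip.
- wheel_axis (a point): Centre of the upper face of the handwheel, a dark horizontal disc 84 mm across and 10 mm thick on top of the upright column left of the head, upper face 197 mm above the bench. A hub 28 mm across stands 2 mm higher at the centre.
- grip_mid (a point): Point on the axis of the red upright grip of the handwheel: a cylinder 16 mm across, 40 mm tall, standing on the wheel 32 mm from its axis, which turns freely about itself. The point is 29 mm above the wheel's upper face, 11 mm below the grip's top.
- lamp_lever (a joint): Lamp lever angle, rad: 0 leaning toward the robot (0.4 rad from upright), 0.8 leaning over to viewer +x, its end. It stays where it is left; about 1 to 2 N at the ball moves it. Its grey base block is 70x50 mm, 25 mm tall, on the wing.
- lamp_lever_tip (a point): Centre of the yellow ball, 26 mm across, at the end of the lamp lever, which is a 10 mm rod, 60 mm from pivot to ball centre; the pivot is 38 mm above the bench and runs along viewer y, at viewer x -60 mm, y 150 mm. The ball is about 93 mm above the bench at either end and 98 mm midway.
- tape_roll: Bystander: white roll of tape, 64 mm across, 19 mm high, loose; origin at the centre of its underside.
- dish: Bystander: clear covered petri dish with seeds, 65 mm across, 14 mm high, loose; origin at the centre of its underside.
- timer: Bystander: small white bench timer, 66x62x19 mm, loose, left of the viewer; origin at the centre of its underside.
Things that resemble listed ones, but are neither listed nor needed, are in the scene too. What is shaped like the calibration_disc but green or pink is not meant.

How it is judged:
By the outcome, as a careful person would: the job done as asked, in the order asked, and still so for the second after the job is handed in, with the robot touching nothing.
It also fails if it takes over 72 s, if anything falls off the work surface, if the arm or the gripper's body presses on something with over 40 N, if the wrist force passes 120 N, or if a joint passes its speed limit or range.

## Working session

There is one attempt and no reset: what is moved stays moved. The work goes in short steps, Python scripts to look and compute and a tool call to move; the robot and the scene stay as the last step left them, time stands still between calls to the robot, and variables do not carry over. Pictures are saved under pics/ and viewed, about 8 in all and at most 12, crops included, and the job is handed in when it is done.

Besides the shell and the picture viewer there is one more tool, called after "Call:" in YAML: its name, and indented under it one key for each argument. jog_arm: Moves the arm, as the interface text tells. Its arguments: {"type":"object","properties":{"increments":{"type":"array"},"force":{"type":"number"}},"required":["increments"]}

```bash
ls; mkdir -p pics
cat > h.py <<'E'
import numpy as np, cv2
from scipy.spatial.transform import Rotation as R
from workcell import readout, read_camera, bot, spotter
def K(c): return np.array([[c['fx'],0,c['cx']],[0,c['fy'],c['cy']],[0,0,1.]])
def ray(c,uv):
    p=cv2.undistortPoints(np.array([[uv]],float),K(c),np.array(c['distortion'],float))[0,0]
    T=np.array(c['world_from_camera']); return T[:3,3],T[:3,:3]@np.array([p[0],p[1],1])
def at_z(c,uv,z):
    o,d=ray(c,uv); return o+d*(z-o[2])/d[2]
def cloud(c):
    h,w=c['range_z'].shape; v,u=np.mgrid[:h,:w]
    p=cv2.undistortPoints(np.stack([u.ravel(),v.ravel()],1).astype(float)[:,None],K(c),np.array(c['distortion'],float))[:,0]
    z=c['range_z'].ravel()[:,None]; T=np.array(c['world_from_camera'])
    return (np.hstack([p,np.ones_like(z)])*z@T[:3,:3].T+T[:3,3]).reshape(h,w,3)
def proj(c,P):
    T=np.linalg.inv(np.array(c['world_from_camera'])); r,_=cv2.Rodrigues(T[:3,:3])
    return cv2.projectPoints(np.array(P,float).reshape(-1,1,3),r,T[:3,3],K(c),np.array(c['distortion'],float))[0][:,0]
E
python3 - <<'E'
from h import *
s=readout.read_state(); print(s)
for n in('scene','top'):
    c=read_camera(n); cv2.imwrite(f'pics/{n}1.png',c['img']); C=cloud(c)
    print(n,np.array(c['world_from_camera']).round(3).tolist(),c['fx'])
    for t in ['calibration_disc','tape_roll','dish','timer','load_ring','pocket','head_front','wheel_axis','grip_mid','lamp_lever_tip','viewer']:
        for d in spotter.spot_point(c,t)[:3]:
            u,v=d['location']; iu,iv=int(round(u)),int(round(v))
            zz={'load_ring':.016,'pocket':.012,'wheel_axis':.197,'grip_mid':.226,'lamp_lever_tip':.093,'viewer':.0}.get(t,0)
            print(t,round(d['p'],2),(round(u),round(v)),'ray@z',at_z(c,(u,v),zz).round(3), 'depth',C[min(iv,383),min(iu,511)].round(3))
E
```

```text
pics
{'time': 0.0, 'q': array([-1.21890328e+00,  2.64793361e-01,  1.60535540e+00, -1.50275996e-05,
        1.27372178e+00, -3.68810687e-02]), 'joint_vel': array([ 0.00170739,  0.00075969, -0.0013376 , -0.00093808, -0.00066484,
       -0.00011375]), 'joint_torque': array([-7.56523787e-04, -5.15110803e+01, -3.67308176e+01, -9.91683987e-05,
        1.28576151e-02,  7.13481860e-07]), 'tool_pos': array([ 0.25562655, -0.62396967,  0.24394496]), 'tcp_rot': array([-1.36705016,  0.91957388, -0.91652273]), 'wrist_force': array([ 0.30085953,  0.62711065, -0.04070344]), 'torque': array([0.01156481, 0.01118808, 0.02410738]), 'width': 1.0006516032177222}
scene [[-0.655, -0.516, 0.552, -0.293], [-0.755, 0.466, -0.46, 0.67], [-0.02, -0.718, -0.695, 1.161], [0.0, 0.0, 0.0, 1.0]] 439.0072006427958
calibration_disc 0.5 (328, 184) ray@z [ 0.442 -0.306  0.   ] depth [ 0.435 -0.298  0.011]
calibration_disc 0.46 (314, 200) ray@z [ 0.42  -0.205  0.   ] depth [ 0.413 -0.198  0.011]
calibration_disc 0.43 (316, 222) ray@z [ 0.343 -0.136  0.   ] depth [0.17  0.083 0.313]
tape_roll 0.7 (285, 164) ray@z [ 0.633 -
[... 1700 characters left out ...]
 ]
dish 0.84 (331, 185) ray@z [ 0.522 -0.264  0.   ] depth [ 0.521 -0.261  0.012]
timer 0.7 (136, 221) ray@z [0.41  0.367 0.   ] depth [0.409 0.36  0.021]
load_ring 0.94 (238, 199) ray@z [0.477 0.04  0.016] depth [0.477 0.039 0.019]
pocket 0.68 (239, 162) ray@z [0.595 0.035 0.012] depth [0.577 0.035 0.137]
head_front 0.62 (239, 166) ray@z [0.586 0.035 0.   ] depth [0.583 0.036 0.016]
wheel_axis 0.55 (178, 159) ray@z [0.576 0.201 0.197] depth [0.575 0.199 0.201]
grip_mid 0.62 (162, 156) ray@z [0.579 0.237 0.226] depth [0.578 0.235 0.235]
lamp_lever_tip 0.52 (185, 202) ray@z [0.465 0.195 0.093] depth [0.463 0.194 0.107]
viewer 0.69 (234, 179) ray@z [0.543 0.053 0.   ] depth [0.541 0.052 0.016]
```

Run:
```python
import cv2,numpy as np
a=cv2.imread('pics/top1.png')[120:280,90:400]; b=cv2.imread('pics/scene1.png')[130:330,120:370]
cv2.imwrite('pics/t1c.png',cv2.resize(a,None,fx=2.5,fy=2.5,interpolation=3)); cv2.imwrite('pics/s1c.png',cv2.resize(b,None,fx=3,fy=3,interpolation=3))
```

```text
(no output)
```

View pics/t1c.png

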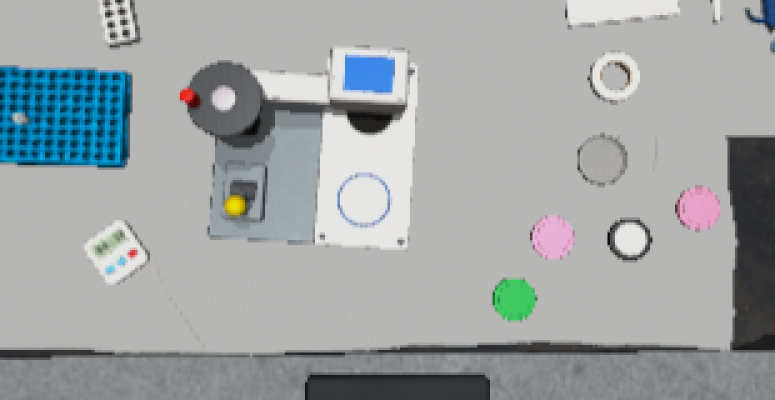

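View pics/s1c.png

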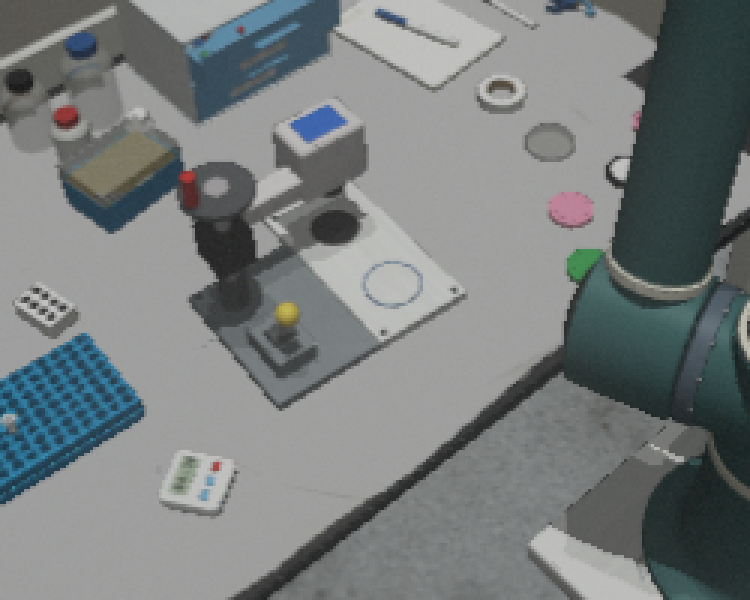

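The disc is the black-rimmed white one, at about pixel (342,216) in the top view. It sits between two pink look-alikes and the green one. The ball leans toward the robot, and the grip is on the wheel's left side.

```bash
cat > m.py <<'E'
from h import *
c=read_camera('top'); C=cloud(c); im=c['img'].astype(int); hsv=cv2.cvtColor(c['img'],cv2.COLOR_BGR2HSV)
def blob(m,z,name):
    m=m.astype(np.uint8); v,u=np.nonzero(m)
    pts=np.array([at_z(c,(a,b),z)[:2] for a,b in zip(u,v)])
    (x,y),r=cv2.minEnclosingCircle(pts.astype(np.float32)); print(name,len(u),pts.mean(0).round(4),(round(x,4),round(y,4)),round(r,4)); return pts
V,U=np.mgrid[:384,:512]
def near(u,v,r): return (U-u)**2+(V-v)**2<r*r
for n,(u,v) in dict(disc=(342,216),pinkL=(311,215),pinkR=(370,203),dish=(331,184)).items():
    m=near(u,v,13)&(im.max(2)<110) if n=='disc' else near(u,v,13)&(hsv[...,1]>50)
    if m.any(): blob(m,.012,n)
blob(near(342,216,8)&(im.min(2)>170),.012,'discwhite')
ringp=blob(near(236,200,16)&(im[...,0]-im[...,2]>15),.016,'ring')
blob(near(184,202,9)&(hsv[...,1]>120)&(hsv[...,0]>15)&(hsv[...,0]<40),.093,'ball')
m=near(165,159,9)&(hsv[...,1]>120)&((hsv[...,0]<8)|(hsv[...,0]>172)); P=C[m]; print('grip cloud',P[P[:,2]>.2].round(3).tolist())
blob(m,.237,'grip'); 
blob(near(180,159,25)&(im.max(2)<105)&(C[...,2]>.18),.197,'wheel')
# plate
z=C[...,2]; m=((z>.010)&(z<.024)&(U>172)&(U<258)&(V>145)&(V<222)).astype(np.uint8)
n,l,st,_=cv2.connectedComponentsWithStats(cv2.morphologyEx(m,cv2.MORPH_OPEN,np.ones((3,3))))
k=1+st[1:,4].argmax(); mm=l==k; print(st[k])
# front edge: per column max row ; right edge: per row max col
f=[(u,np.nonzero(mm[:,u])[0].max()+.5) for u in range(180,250)]; r=[(np.nonzero(mm[v])[0].max()+.5,v) for v in range(165,212)]
for nm,e in (('front',f),('right',r)):
    q=np.array([at_z(c,p,.016)[:2] for p in e],np.float32); L=cv2.fitLine(q,cv2.DIST_HUBER,0,.01,.01).ravel(); print(nm,L.round(4),np.degrees(np.arctan2(L[1],L[0])).round(2))
E
python3 m.py
```

```text
disc 74 [ 0.4223 -0.2887] (0.4238, -0.292) 0.0279
pinkL 219 [ 0.4263 -0.1931] (0.4268, -0.1927) 0.0278
pinkR 233 [ 0.4627 -0.3814] (0.463, -0.381) 0.0284
discwhite 133 [ 0.4236 -0.2929] (0.4234, -0.2933) 0.0209
ring 103 [0.4753 0.047 ] (0.4753, 0.0481) 0.0355
ball 59 [0.465  0.1999] (0.4649, 0.1998) 0.0128
grip cloud [[0.58, 0.227, 0.235], [0.577, 0.232, 0.237], [0.577, 0.23, 0.236], [0.577, 0.227, 0.236], [0.577, 0.224, 0.236], [0.574, 0.234, 0.239], [0.574, 0.231, 0.239], [0.574, 0.229, 0.238], [0.574, 0.226, 0.238], [0.574, 0.224, 0.238], [0.574, 0.221, 0.238], [0.572, 0.235, 0.235], [0.572, 0.231, 0.239], [0.572, 0.229, 0.238], [0.572, 0.227, 0.237], [0.572, 0.224, 0.238], [0.572, 0.222, 0.236], [0.574, 0.221, 0.227], [0.57, 0.235, 0.235], [0.569, 0.232, 0.237], [0.569, 0.229, 0.237], [0.57, 0.227, 0.236], [0.569, 0.224, 0.236], [0.57, 0.222, 0.232], [0.572, 0.222, 0.223], [0.573, 0.221, 0.214], [0.567, 0.229, 0.237], [0.567, 0.227, 0.235], [0.568, 0.226, 0.227], [0.568, 0.223, 0.227], [0.569, 0.222, 0.22], [0.571, 0.222, 0.208], [0.566, 0.23, 0.223], [0.567, 0.227, 0.222], [0.567, 0.225, 0.219], [0.568, 0.223, 0.215], [0.569, 0.223, 0.204], [0.566, 0.23, 0.207], [0.566, 0.227, 0.207]]
grip 40 [0.5699 0.2251] (0.5693, 0.2254) 0.0107
wheel 509 [0.5764 0.1988] (0.5719, 0.1944) 0.0441
[ 173  154   84   65 3714]
front [0.0694 0.9976 0.4211 0.1097] 86.02
right [ 0.9976 -0.0693  0.5122 -0.0142] -3.97
```

```bash
cat >> h.py <<'E'
PSI=np.radians(-4.0); DX=np.array([np.cos(PSI),np.sin(PSI),0]); DY=np.array([-np.sin(PSI),np.cos(PSI),0])
RING=np.array([.4755,.0475,.016])
def Rt(tau,xsign=1):  # tool y ahead&down by tau from vertical, jaws along viewer y
    t=np.radians(tau); y=np.sin(t)*DX-np.array([0,0,np.cos(t)]); x=xsign*DY
    return R.from_matrix(np.stack([x,y,np.cross(x,y)],1))
def plan(pos,Rg=None,n=5,op=1.0,start=None):
    s=readout.read_state(); p,r=(s['tool_pos'],R.from_rotvec(s['tcp_rot'])) if start is None else start
    Rg=Rg or r; tot=(r.inv()*Rg).as_rotvec(); rows=[]; p0=p; r0=r
    for i in range(1,n+1):
        pn=p0+(np.array(pos)-p0)*i/n; rn=r0*R.from_rotvec(tot*i/n)
        rows.append([*np.round(r.inv().apply(pn-p),4),*np.round((r.inv()*rn).as_rotvec(),3),op]); p,r=pn,rn
    print('[' + ','.join('['+','.join(f'{v:g}' for v in w)+']' for w in rows)+']'); return p,r
E
python3 - <<'E'
from h import *
s=readout.read_state(); r=R.from_rotvec(s['tcp_rot']); print(r.as_matrix().round(3), bot.finger_overhang)
for sg in(1,-1): print(sg,np.degrees((r.inv()*Rt(45,sg)).magnitude()))
sg=min((1,-1),key=lambda g:(r.inv()*Rt(45,g)).magnitude())
a=plan([.4225,-.2925,.13],Rt(45,sg),10)
E
```

```text
[[ 0.379  0.     0.925]
 [-0.925  0.     0.379]
 [-0.    -1.     0.   ]] 0.014
1 155.75752282471018
-1 51.761917931917075
[[-0.0244,0.0115,0.028,0.077,0.043,-0.018,1],[-0.0258,0.0132,0.026,0.077,0.043,-0.018,1],[-0.0271,0.0146,0.0237,0.077,0.043,-0.018,1],[-0.0284,0.0158,0.0214,0.077,0.043,-0.018,1],[-0.0296,0.0169,0.0188,0.077,0.043,-0.018,1],[-0.0306,0.0177,0.0162,0.077,0.043,-0.018,1],[-0.0316,0.0183,0.0135,0.077,0.043,-0.018,1],[-0.0325,0.0186,0.0106,0.077,0.043,-0.018,1],[-0.0332,0.0187,0.0078,0.077,0.043,-0.018,1],[-0.0338,0.0186,0.0049,0.077,0.043,-0.018,1]]
```

Call:
jog_arm:
  increments:
    - [-0.0244,0.0115,0.028,0.077,0.043,-0.018,1]
    - [-0.0258,0.0132,0.026,0.077,0.043,-0.018,1]
    - [-0.0271,0.0146,0.0237,0.077,0.043,-0.018,1]
    - [-0.0284,0.0158,0.0214,0.077,0.043,-0.018,1]
    - [-0.0296,0.0169,0.0188,0.077,0.043,-0.018,1]
    - [-0.0306,0.0177,0.0162,0.077,0.043,-0.018,1]
    - [-0.0316,0.0183,0.0135,0.077,0.043,-0.018,1]
    - [-0.0325,0.0186,0.0106,0.077,0.043,-0.018,1]
    - [-0.0332,0.0187,0.0078,0.077,0.043,-0.018,1]
    - [-0.0338,0.0186,0.0049,0.077,0.043,-0.018,1]
  force: 30

```text
time: 2.5
tool_pos: [0.4308, -0.2904, 0.1327]
tcp_rot: [-0.581, 0.619, -1.57]
wrist_force: [1.5, -0.0, 0.0]
width: 0.998
```

Run:
```python
from h import *
print(readout.read_state()['q'].round(2))
a=plan([.4235,-.2925,.06],Rt(45,-1),4); plan([.4235,-.2925,.019],Rt(45,-1),3,start=a)
```

```text
[-1.03 -0.15  2.49  1.25  0.67 -0.37]
[[0.0005,0.0112,-0.0144,-0.007,-0.001,0.004,1],[0.0006,0.0113,-0.0143,-0.007,-0.001,0.004,1],[0.0006,0.0114,-0.0143,-0.007,-0.001,0.004,1],[0.0006,0.0115,-0.0142,-0.007,-0.001,0.004,1]]
[[-0,0.0097,-0.0097,0,0,0,1],[-0,0.0097,-0.0097,0,-0,-0,1],[-0,0.0097,-0.0097,0,0,0,1]]
```

Run:
```python
from h import *
a=plan([.4235,-.2925,.075],Rt(0,-1),5); plan([.4235,-.2925,.016],Rt(0,-1),3,start=a)
```

```text
[[0.0004,0.0069,-0.0093,-0.162,-0.002,0.003,1],[0.0004,0.0083,-0.0081,-0.162,-0.002,0.003,1],[0.0005,0.0095,-0.0067,-0.162,-0.002,0.003,1],[0.0005,0.0105,-0.005,-0.162,-0.002,0.003,1],[0.0005,0.0112,-0.0033,-0.162,-0.002,0.003,1]]
[[-0,0.0197,-0,0,0,0,1],[-0,0.0197,-0,0,-0,0,1],[0,0.0197,-0,-0,-0,0,1]]
```

Call:
jog_arm:
  increments:
    - [0.0004,0.0069,-0.0093,-0.162,-0.002,0.003,1]
    - [0.0004,0.0083,-0.0081,-0.162,-0.002,0.003,1]
    - [0.0005,0.0095,-0.0067,-0.162,-0.002,0.003,1]
    - [0.0005,0.0105,-0.005,-0.162,-0.002,0.003,1]
    - [0.0005,0.0112,-0.0033,-0.162,-0.002,0.003,1]
    - [0,0.0197,0,0,0,0,1]
    - [0,0.0197,0,0,0,0,1]
    - [0,0.015,0,0,0,0,1]

```text
time: 3.5
tool_pos: [0.4313, -0.2807, 0.0197]
tcp_rot: [-1.112, 1.206, -1.277]
wrist_force: [-0.0, 0.7, -0.1]
width: 1.001
```

Run:
```python
from h import *
plan([.4235,-.2925,.016],Rt(0,-1),3)
c=read_camera('top');cv2.imwrite('pics/a.png',cv2.resize(c['img'][160:260,280:400],None,fx=5,fy=5))
```

```text
[[0.0041,0.001,-0.0024,-0.025,0.003,-0.006,1],[0.0041,0.0011,-0.0024,-0.025,0.003,-0.006,1],[0.0041,0.0012,-0.0024,-0.025,0.003,-0.006,1]]
```

View pics/a.png

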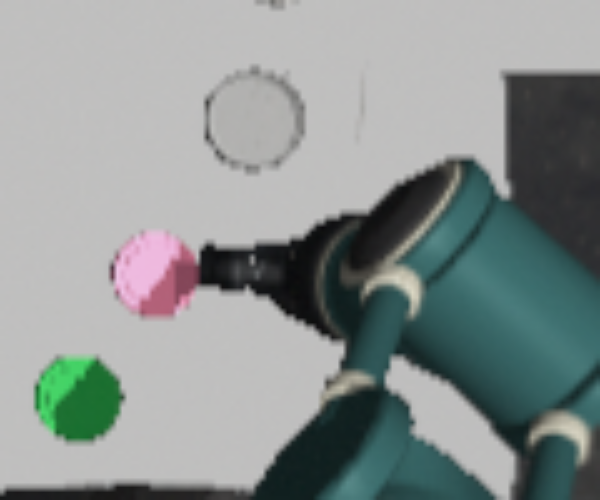

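The view shows the gripper over the disc, offset about 12 mm toward the left pink disc and not touching it. I'll correct that before closing.

Call:
jog_arm:
  increments:
    - [0.0041,0.001,-0.0024,-0.025,0.003,-0.006,1]
    - [0.0041,0.001,-0.0024,-0.025,0.003,-0.006,1]
    - [0.0041,0.001,-0.0024,-0.025,0.003,-0.006,1]
    - [0,0,0,0,0,0,1]

```text
time: 4.05
tool_pos: [0.422, -0.2935, 0.0156]
tcp_rot: [-1.179, 1.267, -1.259]
wrist_force: [0.2, 0.5, -0.6]
width: 1.002
```

Run:
```python
from h import *
print(readout.read_state()['tool_pos']);plan([.4235,-.2925,.014],Rt(0,-1),1)
```

```text
[ 0.42202065 -0.29349858  0.01561113]
[[-0.0011,0.0016,0.0014,0.007,-0.003,0,1]]
```

Call:
jog_arm:
  increments:
    - [0,0,0.001,0.007,-0.003,0,0.5]
    - [0,0,0,0,0,0,0.5]
    - [0,0,0,0,0,0,0.5]
    - [0,0,0,0,0,0,0.5]
    - [0,0,0,0,0,0,0.5]
  force: 30

```text
time: 4.68
tool_pos: [0.4234, -0.2937, 0.0165]
tcp_rot: [-1.175, 1.258, -1.262]
wrist_force: [0.8, -0.3, 0.4]
width: 0.635
```

Run:
```python
from h import *
s=readout.read_state(); print(s['tool_pos'],s['width'],s['wrist_force'])
p=s['tool_pos'].copy(); p[2]=.09; a=plan(p,Rt(0,-1),2,.5); a=plan([.4745,.0475,.07],Rt(0,-1),8,.5,start=a)
```

```text
[ 0.42341308 -0.29374747  0.01653917] 0.6350852378591735 [ 0.81488624 -0.32851015  0.42718805]
[[0,-0.0367,0.0001,-0.001,0,0,0.5],[0,-0.0367,0,-0.001,0,0,0.5]]
[[-0.043,0.0025,0.0034,0,0,0,0.5],[-0.043,0.0025,0.0034,-0,-0,-0,0.5],[-0.043,0.0025,0.0034,0,-0,0,0.5],[-0.043,0.0025,0.0034,0,0,0,0.5],[-0.043,0.0025,0.0034,0,0,0,0.5],[-0.043,0.0025,0.0034,0,-0,-0,0.5],[-0.043,0.0025,0.0034,0,0,0,0.5],[-0.043,0.0025,0.0034,0,0,0,0.5]]
```

Call:
jog_arm:
  increments:
    - [0,-0.0367,0,0,0,0,0.5]
    - [0,-0.0367,0,0,0,0,0.5]
    - [-0.043,0.0025,0.0034,0,0,0,0.5]
    - [-0.043,0.0025,0.0034,0,0,0,0.5]
    - [-0.043,0.0025,0.0034,0,0,0,0.5]
    - [-0.043,0.0025,0.0034,0,0,0,0.5]
    - [-0.043,0.0025,0.0034,0,0,0,0.5]
    - [-0.043,0.0025,0.0034,0,0,0,0.5]
    - [-0.043,0.0025,0.0034,0,0,0,0.5]
    - [-0.043,0.0025,0.0034,0,0,0,0.5]

```text
time: 5.92
tool_pos: [0.4753, 0.0551, 0.0709]
tcp_rot: [-1.171, 1.263, -1.267]
wrist_force: [0.7, -1.1, -0.4]
width: 0.634
```

Run:
```python
from h import *
s=readout.read_state(); print(s['tool_pos'],s['width'],s['q'].round(2))
a=plan([.4755,.0475,.045],Rt(0,-1),2,.5);a=plan([.4755,.0475,.0345],Rt(0,-1),2,.5,start=a)
```

```text
[0.47528185 0.05507694 0.07086252] 0.6342811740647638 [ 0.06  0.07  2.18 -0.    0.89  1.71]
[[0.0038,0.0129,0.0004,-0.001,-0.003,0,0.5],[0.0038,0.0129,0.0004,-0.001,-0.003,0,0.5]]
[[-0,0.0052,-0,0,-0,0,0.5],[-0,0.0052,-0,-0,-0,0,0.5]]
```

Call:
jog_arm:
  increments:
    - [0.0038,0.0125,0.0004,-0.001,-0.003,0,0.5]
    - [0.0038,0.0125,0,0,0,0,0.5]
    - [0,0.004,0,0,0,0,0.5]
    - [0,0,0,0,0,0,0.5]

```text
time: 6.42
tool_pos: [0.4738, 0.0476, 0.0391]
tcp_rot: [-1.177, 1.261, -1.261]
wrist_force: [-0.2, -0.2, -0.1]
width: 0.634
```

Run:
```python
from h import *
s=readout.read_state(); print(s['tool_pos'],s['width'],s['wrist_force'])
a=plan([.4755,.0475,.0325],Rt(0,-1),1,.5)
```

```text
[0.47375005 0.04763255 0.03913362] 0.6342308858284965 [-0.24200348 -0.22106698 -0.13616974]
[[0,0.0066,0.0018,0.001,-0.001,0.001,0.5]]
```

Call:
jog_arm:
  increments:
    - [0,0.003,0.001,0.001,-0.001,0.001,0.5]
    - [0,0.002,0.001,0,0,0,0.5]
    - [0,0.001,0,0,0,0,0.5]
    - [0,0.0005,0,0,0,0,0.5]

```text
time: 6.92
tool_pos: [0.4767, 0.0461, 0.0331]
tcp_rot: [-1.173, 1.261, -1.263]
wrist_force: [0.7, 0.9, -0.7]
width: 0.632
```

Call:
jog_arm:
  increments:
    - [-0.001,0.0007,0,0,0,0,0.5]
    - [0,0,0,0,0,0,0.8]
    - [0,0,0,0,0,0,0.85]
    - [0,0,0,0,0,0,0.85]
    - [0,-0.02,0,0,0,0,0.85]
    - [0,-0.03,0,0,0,0,0.85]
    - [0,0,-0.045,0,0,0,0.5]
    - [0,0,-0.025,0,0,0,0.3]
    - [0,0,0,0,0,0,0.3]
    - [0,0,0,0,0,0,0.3]

```text
time: 8.18
tool_pos: [0.4076, 0.0527, 0.0851]
tcp_rot: [-1.17, 1.258, -1.264]
wrist_force: [0.2, -1.0, 0.1]
width: 0.299
```

```bash
cat > d.py <<'E'
from h import *
s=readout.read_state(); print(s['tool_pos'].round(4),s['width'],s['q'].round(2),s['wrist_force'])
c=read_camera('scene'); im=c['img'].astype(int)
import sys
cv2.imwrite(f'pics/{sys.argv[1]}.png',cv2.resize(c['img'][150:260,170:310],None,fx=5,fy=5,interpolation=3))
for d in spotter.masks_of(c,'calibration_disc')[:4]:
    P=cloud(c)[d['mask']]; print(d['p'],d['location'],np.median(P,0).round(4))
    v,u=np.nonzero(d['mask']); q=np.array([at_z(c,(a,b),.028)[:2] for a,b in zip(u,v)],np.float32)
    print(cv2.minEnclosingCircle(q))
E
python3 d.py b
```

```text
[0.4076 0.0527 0.0851] 0.2991021090915956 [ 0.07 -0.08  2.3  -0.    0.92  1.71] [ 0.16230535 -1.04340078  0.0800353 ]
0.74 [318.6, 221.2] [ 0.3442 -0.1371  0.0112]
((0.3357037901878357, -0.1252450942993164), 0.03164152055978775)
0.66 [311.4, 200.4] [ 0.423  -0.1864  0.0118]
((0.4119102358818054, -0.17610368132591248), 0.02675819583237171)
0.54 [247.2, 225.0] [0.4732 0.0605 0.027 ]
((0.47307103872299194, 0.056170396506786346), 0.02664312906563282)
0.46 [339.5, 169.9] [ 0.4567 -0.3777  0.0113]
((0.4483914077281952, -0.3629738688468933), 0.029866833239793777)
```

View pics/b.png

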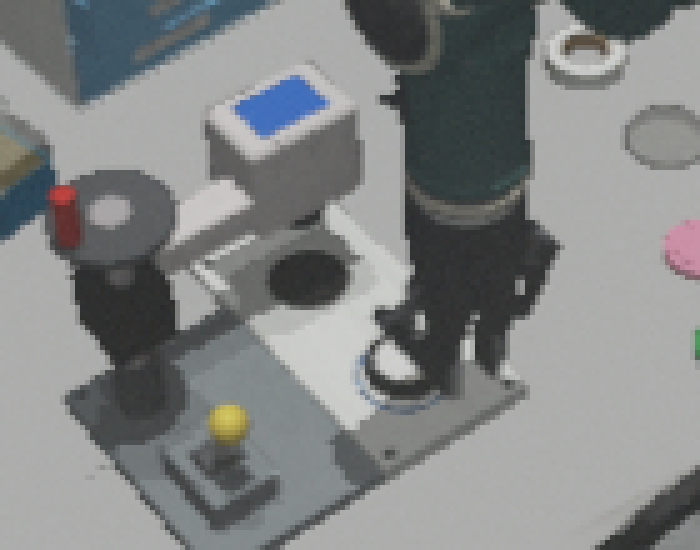

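The disc lies white face up inside the ring and is released. Next I lower the narrowed fingers behind it so they cradle and push it.

Run:
```python
from h import *
T=lambda d,z: (RING+d*DX)*[1,1,0]+[0,0,z]
a=plan(T(-.055,.04),Rt(0,-1),2,.3);a=plan(T(-.055,.0335),Rt(0,-1),2,.3,start=a)
```

```text
[[0.0002,0.0225,0.0064,-0.002,-0.001,-0,0.3],[0.0002,0.0225,0.0065,-0.002,-0.001,-0,0.3]]
[[0,0.0032,0,-0,0,-0,0.3],[0,0.0033,0,0,-0,0,0.3]]
```

Call:
jog_arm:
  increments:
    - [0,0.0225,0.0064,-0.002,-0.001,0,0.3]
    - [0,0.0225,0.0065,-0.002,-0.001,0,0.3]
    - [0,0.003,0,0,0,0,0.3]
    - [0,0.002,0,0,0,0,0.3]
    - [0,0.001,0,0,0,0,0.3]

```text
time: 8.9
tool_pos: [0.4257, 0.0516, 0.0342]
tcp_rot: [-1.171, 1.258, -1.262]
wrist_force: [-0.9, 0.0, -0.2]
width: 0.303
```

Run:
```python
from h import *
T=lambda d,z: (RING+d*DX)*[1,1,0]+[0,0,z]
s=readout.read_state(); print(s['tool_pos'],s['wrist_force'], DX@(s['tool_pos']-RING),DY@(s['tool_pos']-RING))
plan(T(.037,.0335),Rt(0,-1),8,.3)
```

```text
[0.42568396 0.05158721 0.0341915 ] [-0.88607059  0.01136953 -0.23314259] -0.04997980091789175 0.0006022657053159792
[[0.0001,0.0001,0.0109,-0.001,-0,-0,0.3],[0.0001,0.0001,0.0109,-0.001,-0,-0,0.3],[0.0001,0.0001,0.0109,-0.001,-0,-0,0.3],[0.0001,0.0001,0.0109,-0.001,-0,-0,0.3],[0.0001,0.0001,0.0109,-0.001,-0,-0,0.3],[0.0001,0.0001,0.0109,-0.001,-0,-0,0.3],[0.0001,0.0001,0.0109,-0.001,-0,-0,0.3],[0.0001,0.0001,0.0109,-0.001,-0,-0,0.3]]
```

Call:
jog_arm:
  increments:
    - [0,0.0002,0.009,-0.002,0,0,0.3]
    - [0,0.0002,0.01,-0.001,0,0,0.3]
    - [0,0.0002,0.01,-0.001,0,0,0.3]
    - [0,0,0.01,0,0,0,0.3]
    - [0,0,0.01,0,0,0,0.3]
    - [0,0,0.01,0,0,0,0.3]
    - [0,0,0.01,0,0,0,0.3]
    - [0,0,0.008,0,0,0,0.3]
    - [0,0,0.003,0,0,0,0.3]

```text
time: 10.02
tool_pos: [0.5125, 0.0456, 0.0351]
tcp_rot: [-1.172, 1.26, -1.261]
wrist_force: [-0.5, -0.7, 0.7]
width: 0.302
```

```bash
sed -i 's/for d in spotter.masks/for d in []and spotter.masks/' d.py; python3 d.py c
python3 - <<'E'
from h import *
s=readout.read_state(); print(DX@(s['tool_pos']-RING),DY@(s['tool_pos']-RING))
E
```

```text
[0.5125 0.0456 0.0351] 0.3022115392283666 [0.04 0.19 2.12 0.   0.82 1.68] [-0.50678847 -0.67240241  0.66243908]
0.037279619552040254 0.0007129518555846525
```

View pics/c.png

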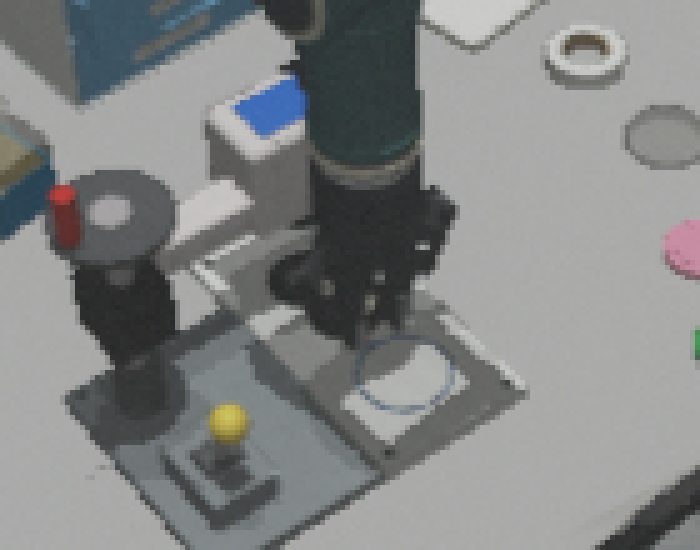

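The disc is clear of the ring, hidden ahead of the fingers at about (310,290). I back off slightly and tilt the tool.

Run:
```python
from h import *
T=lambda d,z: (RING+d*DX)*[1,1,0]+[0,0,z]
plan(T(.028,.0375),Rt(32,-1),5,.3)
```

```text
[[0.0001,-0.0005,-0.0019,0.111,-0,-0,0.3],[0.0001,-0.0007,-0.0018,0.111,-0,-0,0.3],[0.0001,-0.0009,-0.0017,0.111,-0,-0,0.3],[0.0001,-0.001,-0.0016,0.111,-0,-0,0.3],[0.0001,-0.0012,-0.0015,0.111,-0,-0,0.3]]
```

Call:
jog_arm:
  increments:
    - [0,-0.001,-0.005,0,0,0,0.3]
    - [0.0001,-0.0005,-0.0019,0.111,0,0,0.3]
    - [0.0001,-0.0007,-0.0018,0.111,0,0,0.3]
    - [0.0001,-0.0009,-0.0017,0.111,0,0,0.3]
    - [0.0001,-0.001,-0.001,0.111,0,0,0.3]
    - [0.0001,-0.001,0,0.111,0,0,0.3]
    - [0,0,0,0,0,0,0.3]

```text
time: 10.95
tool_pos: [0.498, 0.0414, 0.0389]
tcp_rot: [-0.793, 0.843, -1.489]
wrist_force: [-0.3, 0.6, 0.5]
width: 0.298
```

Run:
```python
from h import *
T=lambda d,z: (RING+d*DX)*[1,1,0]+[0,0,z]
s=readout.read_state(); print(s['tool_pos'],s['wrist_force'],s['q'].round(2), DX@(s['tool_pos']-RING),DY@(s['tool_pos']-RING), (R.from_rotvec(s['tcp_rot']).inv()*Rt(32,-1)).as_rotvec())
plan(T(.066,.036),Rt(32,-1),6,.3)
```

```text
[0.49804546 0.04135712 0.03888907] [-0.25713521  0.61440021  0.45099922] [ 0.1  -0.05  2.5  -0.52  0.2   2.23] 0.022919042831855623 -0.004555222318975528 [ 0.0272478  -0.00157349  0.01282487]
[[-0.0008,0.004,0.0059,0.005,-0,0.002,0.3],[-0.0008,0.0041,0.0059,0.005,-0,0.002,0.3],[-0.0008,0.0041,0.0059,0.005,-0,0.002,0.3],[-0.0008,0.0041,0.0059,0.005,-0,0.002,0.3],[-0.0008,0.0042,0.0059,0.005,-0,0.002,0.3],[-0.0008,0.0042,0.0059,0.005,-0,0.002,0.3]]
```

Call:
jog_arm:
  increments:
    - [-0.0045,0.001,-0.001,0.015,0,0.006,0.3]
    - [0,0,0,0.01,0,0.006,0.3]
    - [0,0,0,0,0,0,0.3]

```text
time: 11.32
tool_pos: [0.4994, 0.0458, 0.0389]
tcp_rot: [-0.768, 0.826, -1.486]
wrist_force: [0.2, -0.0, -1.2]
width: 0.302
```

```bash
cat > w.py <<'E'
from h import *
import sys
s=readout.read_state(); print(s['tool_pos'].round(4),s['wrist_force'].round(1),s['q'].round(2),'along',(DX@(s['tool_pos']-RING)).round(4),'lat',(DY@(s['tool_pos']-RING)).round(4), (R.from_rotvec(s['tcp_rot']).inv()*Rt(32,-1)).as_rotvec().round(3))
d,z,n=map(float,sys.argv[1:4]); plan((RING+d*DX)*[1,1,0]+[0,0,z],Rt(32,-1),int(n),.3)
E
python3 w.py .066 .0365 6
```

```text
[0.4994 0.0458 0.0389] [ 0.2 -0.  -1.2] [ 0.1  -0.05  2.51 -0.61  0.16  2.33] along 0.0239 lat -0.0 [ 0.002 -0.002  0.001]
[[-0,0.0041,0.0057,0,-0,0,0.3],[-0,0.0041,0.0057,0,-0,0,0.3],[-0,0.0041,0.0057,0,-0,0,0.3],[-0,0.0041,0.0057,0,-0,0,0.3],[-0,0.0041,0.0057,0,-0,0,0.3],[-0,0.0041,0.0057,0,-0,0,0.3]]
```

Call:
jog_arm:
  increments:
    - [0,0.0045,0.0055,0,0,0,0.3]
    - [0,0.0045,0.0055,0,0,0,0.3]
    - [0,0.004,0.0057,0,0,0,0.3]
    - [0,0.0037,0.006,0,0,0,0.3]
    - [0,0.0037,0.006,0,0,0,0.3]

```text
time: 11.95
tool_pos: [0.5382, 0.0428, 0.0376]
tcp_rot: [-0.767, 0.825, -1.487]
wrist_force: [-1.2, 0.4, 1.9]
width: 0.299
```

```bash
python3 w.py .078 .0365 3; python3 d.py e
```

```text
[0.5382 0.0428 0.0376] [-1.2  0.4  1.9] [ 0.08  0.02  2.44 -0.59  0.15  2.29] along 0.0629 lat -0.0003 [ 0.001 -0.003  0.001]
[[-0.0001,0.003,0.0041,0,-0.001,0,0.3],[-0.0001,0.003,0.0041,0,-0.001,0,0.3],[-0.0001,0.003,0.0041,0,-0.001,0,0.3]]
[0.5382 0.0428 0.0376] 0.29867472825987756 [ 0.08  0.02  2.44 -0.59  0.15  2.29] [-1.24673179  0.39032224  1.9436739 ]
```

View pics/e.png

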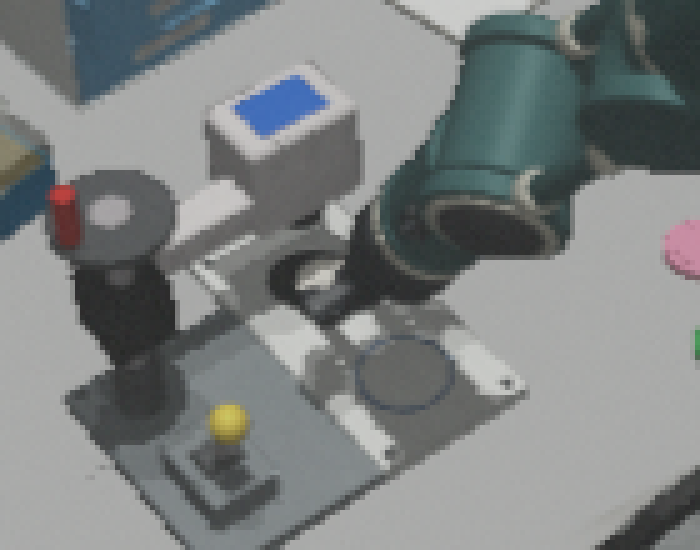

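The disc is ahead of the fingertips, at about (310,275), partly over the pocket. Keep pushing.

Call:
jog_arm:
  increments:
    - [0,0.003,0.004,0,0,0,0.3]
    - [0,0.0025,0.0035,0,0,0,0.3]
    - [0,0.0022,0.0035,0,0,0,0.3]
    - [0,0.001,0.0017,0,0,0,0.3]

```text
time: 12.5
tool_pos: [0.5559, 0.0418, 0.0377]
tcp_rot: [-0.765, 0.824, -1.487]
wrist_force: [-0.2, -0.0, 0.5]
width: 0.302
```

```bash
cat > p.py <<'E'
from h import *
c=read_camera('scene'); C=cloud(c); hsv=cv2.cvtColor(c['img'],cv2.COLOR_BGR2HSV)
POCK=RING+.115*DX
rel=C-RING; al=rel@DX; la=rel@DY
m=(np.hypot(al-.115,la)<.034)&(C[...,2]>.0)&(C[...,2]<.045)
for a in np.arange(.08,.151,.01):
    print(round(a,2),[ (round(float(np.median(C[...,2][k])),4),int(np.median(hsv[...,2][k]))) if k.sum() else None for b in np.arange(-.03,.031,.01) for k in [m&(abs(al-a)<.005)&(abs(la-b)<.005)]])
E
python3 w.py .082 .0365 3; python3 p.py
```

```text
[0.5559 0.0418 0.0377] [-0.2 -0.   0.5] [ 0.08  0.06  2.41 -0.58  0.14  2.27] along 0.0806 lat -0.0001 [-0.001 -0.003  0.001]
[[-0,0.0006,0.0002,-0,-0.001,0,0.3],[-0,0.0006,0.0002,-0,-0.001,0,0.3],[-0,0.0006,0.0002,-0,-0.001,0,0.3]]
0.08 [None, None, None, (0.0135, 154), (0.0137, 157), None, None]
0.09 [None, None, None, None, None, None, None]
0.1 [None, None, None, None, None, (0.0047, 99), (0.0177, 57)]
0.11 [None, None, None, (0.0276, 99), (0.0301, 114), None, (0.0163, 48)]
0.12 [None, (0.0236, 66), (0.0275, 103), (0.0274, 115), (0.027, 115), (0.0267, 52), (0.0126, 49)]
0.13 [None, (0.026, 54), (0.0253, 94), (0.0269, 106), (0.0237, 107), (0.0176, 47), (0.0157, 77)]
0.14 [None, (0.0221, 77), None, (0.0232, 63), (0.0201, 63), (0.0148, 84), None]
0.15 [None, None, (0.0168, 68), None, (0.0199, 101), None, None]
```

Call:
jog_arm:
  increments:
    - [0,0.0012,0.0015,0,0,0,0.3]
    - [0,0.0012,0.0015,0,0,0,0.3]
    - [0,0,0,0,0,0,0.3]

```text
time: 12.92
tool_pos: [0.5595, 0.0414, 0.0366]
tcp_rot: [-0.766, 0.825, -1.487]
wrist_force: [-0.1, -0.5, 0.4]
width: 0.298
```

```bash
python3 w.py .086 .0365 3; python3 p.py
```

```text
[0.5595 0.0414 0.0366] [-0.1 -0.5  0.4] [ 0.08  0.07  2.4  -0.57  0.14  2.27] along 0.0842 lat -0.0003 [ 0.    -0.003  0.001]
[[-0.0001,0.0003,0.0005,0,-0.001,0,0.3],[-0.0001,0.0003,0.0005,0,-0.001,0,0.3],[-0.0001,0.0003,0.0005,0,-0.001,0,0.3]]
0.08 [None, None, (0.0146, 102), (0.0173, 108), None, None, None]
0.09 [None, None, (0.0142, 150), (0.0116, 153), None, (0.013, 97), None]
0.1 [None, None, None, None, None, None, (0.0131, 83)]
0.11 [None, None, None, (0.0224, 106), None, None, (0.0187, 53)]
0.12 [None, None, (0.0223, 102), (0.026, 105), (0.0265, 94), (0.0259, 50), (0.0159, 46)]
0.13 [(0.016, 62), (0.0237, 65), (0.0256, 82), (0.0247, 115), (0.0242, 102), (0.0251, 49), (0.0154, 58)]
0.14 [None, None, (0.0237, 65), (0.0264, 58), (0.0227, 62), (0.0134, 70), None]
0.15 [None, None, (0.0159, 65), (0.0212, 98), (0.0137, 73), None, None]
```

Call:
jog_arm:
  increments:
    - [0,-0.006,-0.008,0,0,0,0.3]
    - [0,-0.02,-0.03,0,0,0,0.3]
    - [0,-0.04,-0.01,0,0,0,0.3]
    - [0,-0.05,0,0,0,0,0.3]
    - [0,0,0,0,0,0,0.3]

```text
time: 13.6
tool_pos: [0.4521, 0.049, 0.1105]
tcp_rot: [-0.767, 0.826, -1.486]
wrist_force: [-0.1, 0.8, -0.2]
width: 0.296
```

```bash
python3 p.py; python3 d.py f
```

```text
0.08 [None, None, (0.0161, 158), (0.0175, 99), (0.0156, 150), None, None]
0.09 [(0.0189, 171), (0.0163, 166), (0.0225, 68), (0.0225, 88), (0.0207, 59), (0.0209, 52), None]
0.1 [(0.0152, 153), (0.0254, 77), (0.0241, 129), (0.0222, 187), (0.022, 167), (0.0217, 52), (0.0199, 48)]
0.11 [(0.0171, 92), (0.0249, 84), (0.0216, 110), (0.0239, 115), (0.0252, 111), (0.0229, 83), (0.0137, 52)]
0.12 [(0.0172, 95), (0.0252, 63), (0.0252, 110), (0.0268, 110), (0.0266, 111), (0.025, 82), (0.0151, 45)]
0.13 [(0.0175, 84), (0.024, 67), (0.0238, 80), (0.0252, 109), (0.0215, 98), (0.0227, 49), (0.0146, 79)]
0.14 [None, None, (0.0197, 64), (0.0213, 65), (0.0202, 61), (0.0139, 65), None]
0.15 [None, None, None, (0.0182, 83), None, None, None]
[0.4512 0.0487 0.1081] 0.3028654609670891 [ 0.13 -0.33  2.55 -0.28  0.39  2.  ] [0.06553947 0.934975   0.17753475]
```

View pics/f.png

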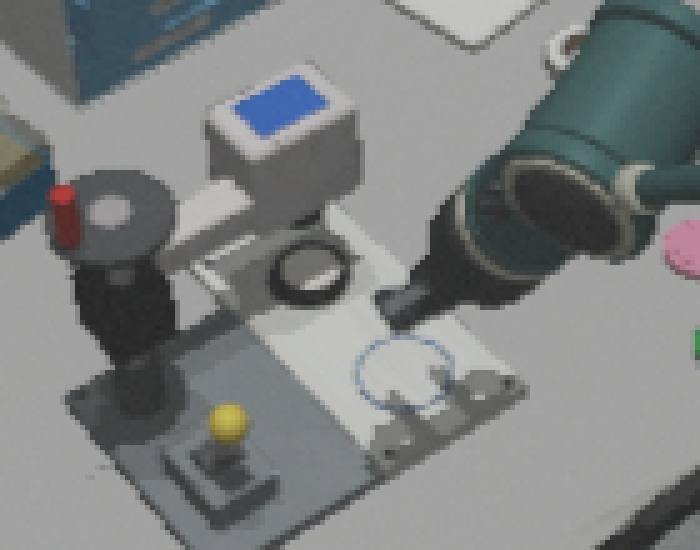

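The disc appears flat in the pocket at about (310,270), with its top near z = 24 mm as expected. Next is the handwheel: measure the hub and grip, and check the disc's plane.

```bash
cat > g.py <<'E'
from h import *
V,U=np.mgrid[:384,:512]
for n in('top','scene'):
    c=read_camera(n); C=cloud(c); hsv=cv2.cvtColor(c['img'],cv2.COLOR_BGR2HSV); im=c['img']
    near=np.hypot(C[...,0]-.576,C[...,1]-.2)<.05
    red=near&(C[...,2]>.19)&(hsv[...,1]>120)&((hsv[...,0]<8)|(hsv[...,0]>172))
    P=C[red&(C[...,2]>.232)]; print(n,'griptop',len(P),((P.min(0)+P.max(0))/2).round(4),P.mean(0).round(4))
    for q in [near&~red&(hsv[...,2]>120)&(np.hypot(C[...,0]-.576,C[...,1]-.2)<.02)&(C[...,2]>.19), near&(C[...,2]>.19)&(C[...,2]<.21)&~red]:
        v,u=np.nonzero(q); w=np.array([at_z(c,(a,b),.199)[:2] for a,b in zip(u,v)],np.float32)
        if len(w)>5: print(' hub/wheel',len(w),w.mean(0),cv2.minEnclosingCircle(w))
    if n=='scene':
        m=(np.hypot(C[...,0]-(.4755+.1147),C[...,1]-.0395)<.021)&(C[...,2]>.005)&(C[...,2]<.045); P=C[m]
        A=np.c_[P[:,:2]-P[:,:2].mean(0),np.ones(len(P))]; print('plane',np.linalg.lstsq(A,P[:,2],rcond=None)[0],len(P))
E
python3 g.py
python3 - <<'E'
from h import *
a=plan([.47,.09,.26],Rt(0,-1),6,.6); plan([.5725,.2285,.30],Rt(0,-1),5,.6,start=a)
E
```

```text
top griptop 25 [0.573  0.2281 0.2371] [0.5722 0.2277 0.2374]
 hub/wheel 86 [0.5759121  0.19715644] ((0.5757935047149658, 0.197612926363945), 0.014459211379289627)
 hub/wheel 698 [0.57619035 0.19407836] ((0.5761488080024719, 0.19547469913959503), 0.04185570031404495)
scene griptop 16 [0.5713 0.2319 0.2367] [0.5709 0.2322 0.2371]
 hub/wheel 43 [0.57503    0.20012091] ((0.574912428855896, 0.2003512978553772), 0.01363388355821371)
 hub/wheel 375 [0.56618327 0.19969529] ((0.5691403746604919, 0.20175287127494812), 0.043693870306015015)
plane [-0.0167463   0.03813313  0.02366189] 76
[[-0.0071,-0.0207,0.0158,-0.091,-0,0,0.6],[-0.0071,-0.0221,0.0139,-0.091,-0,0,0.6],[-0.0071,-0.0232,0.0118,-0.091,-0,0,0.6],[-0.0071,-0.0242,0.0096,-0.091,-0,0,0.6],[-0.0072,-0.025,0.0074,-0.091,-0,0,0.6],[-0.0072,-0.0256,0.0051,-0.091,-0,0,0.6]]
[[-0.0291,-0.008,0.0185,0,0,0,0.6],[-0.0291,-0.008,0.0185,0,0,0,0.6],[-0.0291,-0.008,0.0185,0,0,0,0.6],[-0.0291,-0.008,0.0185,0,0,0,0.6],[-0.0291,-0.008,0.0185,0,0,0,0.6]]
```

Call:
jog_arm:
  increments:
    - [-0.0071,-0.0207,0.0158,-0.091,0,0,0.6]
    - [-0.0071,-0.0221,0.0139,-0.091,0,0,0.6]
    - [-0.0071,-0.0232,0.0118,-0.091,0,0,0.6]
    - [-0.0071,-0.0242,0.0096,-0.091,0,0,0.6]
    - [-0.0072,-0.025,0.0074,-0.091,0,0,0.6]
    - [-0.0072,-0.0256,0.0051,-0.091,0,0,0.6]
    - [-0.029,-0.015,0.013,0,0,0,0.6]
    - [-0.029,-0.014,0.016,0,0,0,0.6]
    - [-0.029,-0.01,0.0185,0,0,0,0.6]
    - [0,0,0,0,0,0,0.6]

```text
time: 15.05
tool_pos: [0.5291, 0.1733, 0.2686]
tcp_rot: [-1.236, 1.312, -1.247]
wrist_force: [0.1, -0.2, -0.2]
width: 0.601
```

Run:
```python
from h import *
print(readout.read_state()['q'].round(2))
a=plan([.572,.230,.29],Rt(0,-1),4,.5); plan([.572,.230,.222],Rt(0,-1),3,.5,start=a)
```

```text
[0.27 0.07 1.78 0.   1.36 1.92]
[[-0.0149,-0.0063,0.0092,0.018,-0.002,0.005,0.5],[-0.0149,-0.0061,0.0093,0.018,-0.002,0.005,0.5],[-0.0149,-0.0058,0.0094,0.018,-0.002,0.005,0.5],[-0.0149,-0.0056,0.0096,0.018,-0.002,0.005,0.5]]
[[-0,0.0227,-0,0,0,0,0.5],[-0,0.0227,-0,0,-0,0,0.5],[-0,0.0227,-0,0,0,0,0.5]]
```

Call:
jog_arm:
  increments:
    - [-0.0149,-0.0063,0.0092,0.018,-0.002,0.005,0.5]
    - [-0.0149,-0.0061,0.0093,0.018,-0.002,0.005,0.5]
    - [-0.0149,-0.0058,0.0094,0.018,-0.002,0.005,0.5]
    - [-0.0149,-0.0056,0.0096,0.018,-0.002,0.005,0.5]
    - [0,0,0,0,0,0,0.5]

```text
time: 15.68
tool_pos: [0.5743, 0.2325, 0.2865]
tcp_rot: [-1.176, 1.261, -1.264]
wrist_force: [0.3, 0.3, 0.1]
width: 0.505
```

Run:
```python
from h import *
print(readout.read_state()['tool_pos'].round(4))
a=plan([.572,.230,.245],Rt(0,-1),2,.5); plan([.572,.230,.222],Rt(0,-1),2,.5,start=a)
```

```text
[0.5743 0.2325 0.2865]
[[0.0013,0.0208,-0.0011,-0,-0.001,0.001,0.5],[0.0013,0.0208,-0.0011,-0,-0.001,0.001,0.5]]
[[0,0.0115,-0,-0,-0,-0,0.5],[0,0.0115,-0,0,-0,0,0.5]]
```

Call:
jog_arm:
  increments:
    - [0.0013,0.0208,-0.0011,0,-0.001,0.001,0.5]
    - [0.0013,0.0208,-0.0011,0,0,0,0.5]
    - [0,0.0115,0,0,0,0,0.5]
    - [0,0.0105,0,0,0,0,0.5]
    - [0,0,0,0,0,0,0.1]
    - [0,0,0,0,0,0,0.1]
    - [0,0,0,0,0,0,0.1]
    - [0,0,0,0,0,0,0.1]
  force: 35

```text
time: 16.68
tool_pos: [0.5726, 0.2304, 0.2241]
tcp_rot: [-1.172, 1.258, -1.263]
wrist_force: [0.1, 1.5, -3.4]
width: 0.178
```

```bash
cat > arc.py <<'E'
from h import *
import sys
AX=np.array([float(sys.argv[2]),float(sys.argv[3])]) if len(sys.argv)>3 else np.array([.5755,.199])
s=readout.read_state(); p=s['tool_pos']; d=p[:2]-AX; phi=np.arctan2(d[1],d[0]); print('phi',phi.round(3),'r',np.hypot(*d).round(4),s['wrist_force'].round(1),s['width'],p.round(4))
st=float(sys.argv[1]); r=R.from_rotvec(s['tcp_rot']); rows=[]; dr=(r.inv()*Rt(0,-1)).as_rotvec(); print('rot err',dr.round(3))
for i in range(1,11):
    q=np.array([*(AX+.032*np.array([np.cos(phi-st*i),np.sin(phi-st*i)])),.224])
    rows.append(np.round(Rt(0,-1).inv().apply(q-p),4)); p=q
print('['+','.join(f'[{a:g},{b:g},{c:g},0,0,0,0.1]' for a,b,c in rows)+']')
E
python3 arc.py .25
```

```text
phi 1.664 r 0.0315 [ 0.1  1.5 -3.4] 0.17769840884563753 [0.5726 0.2304 0.2241]
rot err [-0.004 -0.001 -0.   ]
[[-0.0008,0.0001,0.0079,0,0,0,0.1],[0.0017,0,0.0078,0,0,0,0.1],[0.0036,0,0.0071,0,0,0,0.1],[0.0052,0,0.006,0,0,0,0.1],[0.0065,0,0.0046,0,0,0,0.1],[0.0075,0,0.0028,0,0,0,0.1],[0.0079,0,0.0009,0,0,0,0.1],[0.0079,0,-0.0011,0,0,0,0.1],[0.0074,0,-0.003,0,0,0,0.1],[0.0064,0,-0.0048,0,0,0,0.1]]
```

Call:
jog_arm:
  increments:
    - [-0.0008,0,0.0079,0,0,0,0.1]
    - [0.0017,0,0.0078,0,0,0,0.1]
    - [0.0036,0,0.0071,0,0,0,0.1]
    - [0.0052,0,0.006,0,0,0,0.1]
    - [0.0065,0,0.0046,0,0,0,0.1]
    - [0,0,0,0,0,0,0.1]

```text
time: 17.42
tool_pos: [0.606, 0.209, 0.2241]
tcp_rot: [-1.176, 1.259, -1.264]
wrist_force: [-2.0, -1.5, -0.2]
width: 0.172
```

```bash
python3 arc.py .25; python3 g.py
```

```text
phi 0.315 r 0.0321 [-2.  -1.5 -0.2] 0.17223760624992876 [0.606  0.209  0.2241]
rot err [-0.001 -0.001  0.003]
[[0.0078,0.0001,0.0019,0,0,0,0.1],[0.008,0,0.0001,0,0,0,0.1],[0.0078,0,-0.0019,0,0,0,0.1],[0.007,0,-0.0038,0,0,0,0.1],[0.0059,0,-0.0054,0,0,0,0.1],[0.0044,0,-0.0067,0,0,0,0.1],[0.0026,0,-0.0075,0,0,0,0.1],[0.0006,0,-0.008,0,0,0,0.1],[-0.0013,0,-0.0079,0,0,0,0.1],[-0.0032,0,-0.0073,0,0,0,0.1]]Traceback (most recent call last):
  File "g.py", line 7, in <module>
    P=C[red&(C[...,2]>.232)]; print(n,'griptop',len(P),((P.min(0)+P.max(0))/2).round(4),P.mean(0).round(4))
                                                         ~~~~~^^^
    return umr_minimum(a, axis, None, out, keepdims, initial, where)
ValueError: zero-size array to reduction operation minimum which has no identity
```

Forces are small and the radius is consistent, so I continue.

Call:
jog_arm:
  increments:
    - [0.0078,0,0.0019,0,0,0,0.1]
    - [0.008,0,0.0001,0,0,0,0.1]
    - [0.0078,0,-0.0019,0,0,0,0.1]
    - [0.007,0,-0.0038,0,0,0,0.1]
    - [0.0059,0,-0.0054,0,0,0,0.1]
    - [0.0044,0,-0.0067,0,0,0,0.1]
    - [0.0026,0,-0.0075,0,0,0,0.1]
    - [0,0,0,0,0,0,0.1]

```text
time: 18.48
tool_pos: [0.5778, 0.1666, 0.224]
tcp_rot: [-1.171, 1.26, -1.262]
wrist_force: [-1.9, 1.2, -1.0]
width: 0.171
```

```bash
python3 arc.py .25
```

```text
phi -1.499 r 0.0325 [-1.9  1.2 -1. ] 0.17093032910944608 [0.5778 0.1666 0.224 ]
rot err [-0.003 -0.001 -0.002]
[[-0.0004,0,-0.0081,0,0,0,0.1],[-0.0018,0,-0.0078,0,0,0,0.1],[-0.0037,0,-0.0071,0,0,0,0.1],[-0.0053,0,-0.0059,0,0,0,0.1],[-0.0066,0,-0.0044,0,0,0,0.1],[-0.0075,0,-0.0026,0,0,0,0.1],[-0.0079,0,-0.0007,0,0,0,0.1],[-0.0079,0,0.0013,0,0,0,0.1],[-0.0073,0,0.0032,0,0,0,0.1],[-0.0063,0,0.0049,0,0,0,0.1]]
```

Call:
jog_arm:
  increments:
    - [-0.0004,0,-0.0081,0,0,0,0.1]
    - [-0.0018,0,-0.0078,0,0,0,0.1]
    - [-0.0037,0,-0.0071,0,0,0,0.1]
    - [-0.0053,0,-0.0059,0,0,0,0.1]
    - [-0.0066,0,-0.0044,0,0,0,0.1]
    - [-0.0075,0,-0.0026,0,0,0,0.1]
    - [-0.0079,0,-0.0007,0,0,0,0.1]
    - [0,0,0,0,0,0,0.1]

```text
time: 19.48
tool_pos: [0.5441, 0.2041, 0.224]
tcp_rot: [-1.168, 1.253, -1.265]
wrist_force: [3.0, 1.2, -5.0]
width: 0.172
```

```bash
python3 arc.py .25
python3 - <<'E'
from h import *
c=read_camera('scene'); C=cloud(c); rel=C-RING
al=rel@DX+(-.060); la=rel@DY
m=(al>.05)&(al<.1)&(abs(la)<.035)&(C[...,2]>.1); print('head top z',np.median(C[...,2][m]),m.sum())
E
```

```text
phi 2.98 r 0.0319 [ 3.   1.2 -5. ] 0.17208023133143127 [0.5441 0.2041 0.224 ]
rot err [-0.01 -0.    0.  ]
[[-0.0078,0,0.0016,0,0,0,0.1],[-0.0071,0,0.0036,0,0,0,0.1],[-0.006,0,0.0052,0,0,0,0.1],[-0.0045,0,0.0066,0,0,0,0.1],[-0.0028,0,0.0075,0,0,0,0.1],[-0.0008,0,0.0079,0,0,0,0.1],[0.0012,0,0.0079,0,0,0,0.1],[0.0031,0,0.0074,0,0,0,0.1],[0.0048,0,0.0064,0,0,0,0.1],[0.0062,0,0.005,0,0,0,0.1]]
head top z 0.14332668564748086 200
```

Call:
jog_arm:
  increments:
    - [-0.0078,0,0.0016,0,0,0,0.1]
    - [-0.0071,0,0.0036,0,0,0,0.1]
    - [0,0,0,0,0,0,0.1]

```text
time: 19.9
tool_pos: [0.5505, 0.2184, 0.2241]
tcp_rot: [-1.17, 1.254, -1.266]
wrist_force: [2.7, 0.3, -3.2]
width: 0.175
```

```bash
python3 arc.py .15
```

```text
phi 2.482 r 0.0317 [ 2.7  0.3 -3.2] 0.17526868191974204 [0.5505 0.2184 0.2241]
rot err [-0.008 -0.001  0.002]
[[-0.004,0.0001,0.0027,0,0,0,0.1],[-0.0033,0,0.0035,0,0,0,0.1],[-0.0027,0,0.0039,0,0,0,0.1],[-0.0021,0,0.0043,0,0,0,0.1],[-0.0014,0,0.0046,0,0,0,0.1],[-0.0007,0,0.0047,0,0,0,0.1],[-0,0,0.0048,0,0,0,0.1],[0.0007,0,0.0047,0,0,0,0.1],[0.0014,0,0.0046,0,0,0,0.1],[0.0021,0,0.0043,0,0,0,0.1]]
```

Call:
jog_arm:
  increments:
    - [-0.004,0,0.0027,0,0,0,0.1]
    - [-0.0033,0,0.0035,0,0,0,0.1]

```text
time: 20.15
tool_pos: [0.5536, 0.2218, 0.2239]
tcp_rot: [-1.184, 1.257, -1.268]
wrist_force: [-13.9, -14.8, 9.4]
width: 0.17
```

```bash
python3 arc.py .15
```

```text
phi 2.338 r 0.0316 [-13.9 -14.8   9.4] 0.1704729214173511 [0.5536 0.2218 0.2239]
rot err [ 0.001 -0.001  0.011]
[[-0.0036,-0.0001,0.0032,0,0,0,0.1],[-0.0028,0,0.0039,0,0,0,0.1],[-0.0021,0,0.0043,0,0,0,0.1],[-0.0015,0,0.0046,0,0,0,0.1],[-0.0008,0,0.0047,0,0,0,0.1],[-0.0001,0,0.0048,0,0,0,0.1],[0.0007,0,0.0047,0,0,0,0.1],[0.0014,0,0.0046,0,0,0,0.1],[0.002,0,0.0043,0,0,0,0.1],[0.0027,0,0.004,0,0,0,0.1]]
```

Call:
jog_arm:
  increments:
    - [-0.0015,0,0.0016,0,0,0,0.1]
    - [0,0,0,0,0,0,0.1]

```text
time: 20.4
tool_pos: [0.5531, 0.2214, 0.2241]
tcp_rot: [-1.191, 1.26, -1.269]
wrist_force: [3.1, -0.4, -3.5]
width: 0.174
```

```bash
python3 arc.py .15|head -1;  python3 - <<'E'
from h import *
h=[]
for i in range(3):
    c=read_camera('scene'); C=cloud(c); rel=C-RING
    al=rel@DX+(-.060); la=rel@DY
    m=(al>.05)&(al<.1)&(abs(la)<.035)&(C[...,2]>.1); h.append(np.median(C[...,2][m]))
print(h)
cv2.imwrite('pics/k.png',cv2.resize(c['img'][150:260,170:310],None,fx=5,fy=5,interpolation=3))
E
```

```text
phi 2.356 r 0.0317 [ 3.1 -0.4 -3.5] 0.1743583285481699 [0.5531 0.2214 0.2241]
[np.float64(0.14014178987499437), np.float64(0.1400172440493861), np.float64(0.1404710704714065)]
```

View pics/k.png

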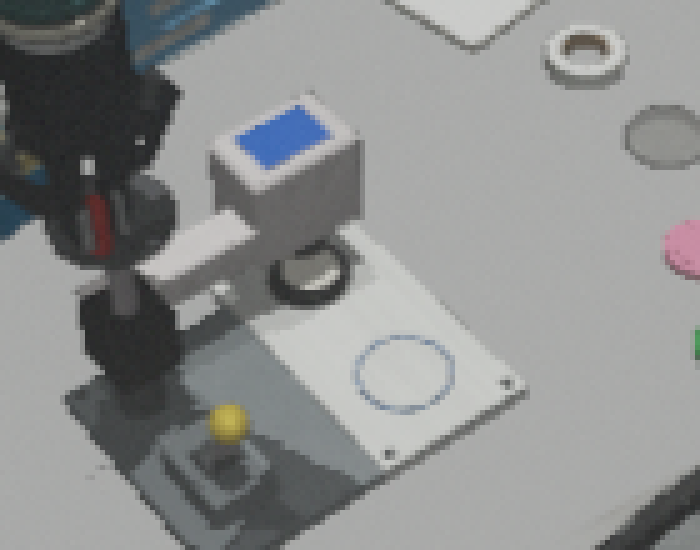

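The head top is at 140 mm, which matches the stop, and the disc is still seated at about (312,272). One last firm nudge, then release and rise.

Call:
jog_arm:
  increments:
    - [-0.0025,0,0.0025,0,0,0,0.1]
    - [-0.001,0,0.001,0,0,0,0.45]
    - [0,0,0,0,0,0,0.45]
    - [0,0,0,0,0,0,0.45]
    - [0,-0.03,0,0,0,0,0.45]
    - [0,-0.04,0,0,0,0,0.3]
    - [0,0,-0.05,0,0,0,0]
    - [0,0,-0.05,0,0,0,0]
    - [0,0,-0.03,0,0,0,0]
    - [0,0,0,0,0,0,0]

```text
time: 21.8
tool_pos: [0.4241, 0.2378, 0.3001]
tcp_rot: [-1.19, 1.262, -1.264]
wrist_force: [-0.1, 0.7, 0.7]
width: 0.002
```

Run:
```python
from h import *
h=[]
for i in range(4):
    c=read_camera('scene'); C=cloud(c); rel=C-RING
    al=rel@DX+(-.060); la=rel@DY
    m=(al>.05)&(al<.1)&(abs(la)<.035)&(C[...,2]>.1); h.append(np.median(C[...,2][m]).round(4))
print(h)
s=readout.read_state(); print(s['tool_pos'],s['q'].round(2))
b=RING+.06*DX; L=lambda x: b+x*DX+.150*DY; print('ball',L(-.0834),L(-.0366))
t=L(-.0834)-.05*DX; 
a=plan([t[0],t[1],.16],Rt(15,-1),6,0)
```

```text
[np.float64(0.1402), np.float64(0.1399), np.float64(0.1402), np.float64(0.14)]
[0.42640175 0.23739116 0.29967857] [ 0.46 -0.12  1.91 -0.01  1.36  2.1 ]
ball [0.46262047 0.19876691 0.016     ] [0.50930647 0.19550231 0.016     ]
[[0.0057,0.0234,-0.0016,0.045,-0,0.002,0],[0.0058,0.0233,-0.0027,0.045,-0,0.002,0],[0.0058,0.0231,-0.0037,0.045,-0,0.002,0],[0.0059,0.0229,-0.0048,0.045,-0,0.002,0],[0.0059,0.0226,-0.0058,0.045,-0,0.002,0],[0.006,0.0223,-0.0068,0.045,-0,0.002,0]]
```

Call:
jog_arm:
  increments:
    - [0.0057,0.0234,-0.0016,0.045,0,0.002,0]
    - [0.0058,0.0233,-0.0027,0.045,0,0.002,0]
    - [0.0058,0.0231,-0.0037,0.045,0,0.002,0]
    - [0.0059,0.0229,-0.0048,0.045,0,0.002,0]
    - [0.0059,0.0226,-0.0058,0.045,0,0.002,0]
    - [0.006,0.0223,-0.0068,0.045,0,0.002,0]
    - [0,0,0,0,0,0,0]

```text
time: 22.88
tool_pos: [0.4203, 0.2007, 0.155]
tcp_rot: [-0.979, 1.057, -1.387]
wrist_force: [-0.5, 0.5, -0.4]
width: 0.0
```

Run:
```python
from h import *
s=readout.read_state(); print(s['tool_pos'],s['q'].round(2))
b=RING+.06*DX; L=lambda x: b*[1,1,0]+x*DX+.150*DY+[0,0,.095]
a=plan(L(-.0834-.045),Rt(15,-1),3,0); plan(L(-.0366-.026),Rt(15,-1),7,0,start=a)
```

```text
[0.42029307 0.200715   0.15504935] [ 0.5  -0.2   2.28 -0.19  0.85  2.25]
[[-0.0003,0.0191,-0.0062,-0.002,-0.002,0.001,0],[-0.0003,0.0191,-0.0061,-0.002,-0.002,0.001,0],[-0.0003,0.0191,-0.0061,-0.002,-0.002,0.001,0]]
[[-0,0.0024,0.0091,0,0,0,0],[0,0.0024,0.0091,0,0,0,0],[-0,0.0024,0.0091,0,0,0,0],[-0,0.0024,0.0091,0,0,0,0],[-0,0.0024,0.0091,0,0,0,0],[0,0.0024,0.0091,0,0,0,0],[-0,0.0024,0.0091,0,-0,0,0]]
```

Call:
jog_arm:
  increments:
    - [-0.0003,0.0191,-0.0062,-0.002,-0.002,0.001,0]
    - [-0.0003,0.0191,-0.0061,-0.002,-0.002,0.001,0]
    - [-0.0003,0.0191,-0.0061,-0.002,-0.002,0.001,0]
    - [0,0.0024,0.0091,0,0,0,0]
    - [0,0.0024,0.0091,0,0,0,0]
    - [0,0.0024,0.0091,0,0,0,0]
    - [0,0.0024,0.0091,0,0,0,0]
    - [0,0.0024,0.0091,0,0,0,0]

```text
time: 23.88
tool_pos: [0.479, 0.2024, 0.1042]
tcp_rot: [-0.972, 1.056, -1.38]
wrist_force: [-0.8, -0.3, -0.8]
width: -0.002
```

```bash
cat > l.py <<'E'
from h import *
s=readout.read_state(); print(s['tool_pos'],s['wrist_force'].round(1))
b=RING+.06*DX; L=lambda x: b*[1,1,0]+x*DX+.150*DY+[0,0,.095]
print('tcp viewer x',(s['tool_pos']-b)@DX,'y',(s['tool_pos']-b)@DY)
for n in('top','scene'):
    c=read_camera(n);C=cloud(c);hsv=cv2.cvtColor(c['img'],cv2.COLOR_BGR2HSV)
    m=(hsv[...,1]>120)&(hsv[...,0]>15)&(hsv[...,0]<40)&(np.hypot(C[...,0]-.485,C[...,1]-.197)<.06)
    v,u=np.nonzero(m)
    if len(u): w=at_z(c,(u.mean(),v.mean()),.095); print(n,len(u),'ball viewer x',(w-b)@DX,(w-b)@DY)
a=plan(L(-.0366-.024),Rt(15,-1),3,0)
E
python3 l.py
```

```text
[0.47898831 0.20241783 0.10424121] [-0.8 -0.3 -0.8]
tcp viewer x -0.067326709836271 y 0.1547837940450307
top 61 ball viewer x -0.04326860480155028 0.15130660838149096
[[0.0017,0.0036,0.0011,-0.004,-0.002,-0.003,0],[0.0017,0.0036,0.0011,-0.004,-0.002,-0.003,0],[0.0017,0.0036,0.0011,-0.004,-0.002,-0.003,0]]
```

Call:
jog_arm:
  increments:
    - [0.0017,0.0025,0.004,0,0,0,0]
    - [0.0017,0.0025,0.004,0,0,0,0]
    - [0,0.001,0.003,0,0,0,0]

```text
time: 24.35
tool_pos: [0.4851, 0.1991, 0.1002]
tcp_rot: [-0.979, 1.069, -1.377]
wrist_force: [-16.4, 2.5, 10.1]
width: -0.002
```

```bash
python3 l.py
```

```text
[0.48514345 0.19910878 0.10020615] [-16.4   2.5  10.1]
tcp viewer x -0.06095573662253639 y 0.15191216490448456
top 62 ball viewer x -0.037342345892417375 0.15088222980763585
[[0.0006,0.0016,-0.0003,0.001,-0.003,-0.002,0],[0.0006,0.0016,-0.0003,0.001,-0.003,-0.002,0],[0.0006,0.0016,-0.0003,0.001,-0.003,-0.002,0]]
```

Resistance is about 16 N and the ball is at its end position (expected -36.6 mm). One more nudge, then retract and do the final checks.

Call:
jog_arm:
  increments:
    - [0,0,0.002,0,0,0,0]
    - [0,0,-0.02,0,0,0,0]
    - [0,-0.02,-0.03,0,0,0,0]
    - [0,-0.05,-0.01,0,0,0,0]
    - [0,-0.05,0,0,0,0,0]
    - [0,0,0,0,0,0,0]

```text
time: 25.2
tool_pos: [0.3938, 0.2046, 0.2024]
tcp_rot: [-0.984, 1.07, -1.375]
wrist_force: [-0.0, 1.0, 0.5]
width: -0.001
```

```bash
python3 l.py|head -4; sed 's/^    red/    red/' g.py >/dev/null
python3 - <<'E'
from h import *
c=read_camera('scene'); C=cloud(c); rel=C-RING; al=rel@DX-.06; la=rel@DY
m=(al>.05)&(al<.1)&(abs(la)<.035)&(C[...,2]>.1); print('head',np.median(C[...,2][m]))
m=(np.hypot(al-.055,la)<.022)&(C[...,2]>.005)&(C[...,2]<.04); print('disc top',np.median(C[...,2][m]),m.sum())
cv2.imwrite('pics/z.png',cv2.resize(c['img'][130:330,120:370],None,fx=3,fy=3,interpolation=3))
for t in('tape_roll','dish','timer'):
    d=spotter.spot_point(c,t); print(t,[(x['p'],np.round(x['location'])) for x in d[:1]])
E
```

```text
[0.3938233  0.20456567 0.20236698] [-0.   1.   0.5]
tcp viewer x -0.1524340821487616 y 0.1509855878303433
top 60 ball viewer x -0.03698713670613751 0.15067632161452074
scene 39 ball viewer x -0.03756061520448231 0.15441149583721336
head 0.13994086391155458
disc top nan 0
tape_roll [(0.53, array([288., 167.]))]
dish [(0.59, array([303., 177.]))]
timer [(0.96, array([184., 292.]))]
  return _methods._mean(a, axis=axis, dtype=dtype,
  ret = ret.dtype.type(ret / rcount)
```

View pics/z.png

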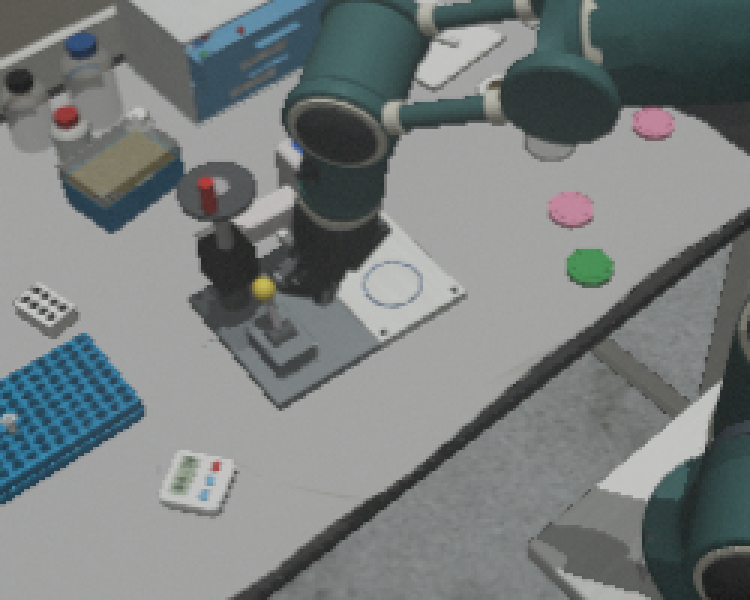

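The lever leans away from the robot, with the ball at about (263,289). The head is down, the grip is free and the timer hasn't moved. The gripper blocks the view of the disc here, but it was seated after the head came down and nothing has touched it since.

```bash
python3 -c "
from workcell import bot; print(bot.finish_job())"
```

```text
the job is handed in; nothing more can be done
None
```

I did all the steps in the order asked and handed the job in at about 26 s on the robot clock, with the gripper clear of everything.

- **Disc:** I set it in the blue ring and let go, then slid it back with the narrowed fingers behind it until it dropped into the pocket. Its top measured 23.7 mm against 24 mm expected, and it lay flat. It was still seated after the head came down. I could not check it in the very last picture because the gripper blocked the view, but nothing touched it after that.
- **Handwheel and head:** I wound the wheel clockwise about 5.6 rad until it blocked at about 20 N. The head's top then read 140 mm, which matches its stop, and it was the same in the last check.
- **Lamp lever:** I pushed it over until it hit its stop at about 16 N. The ball ended at viewer x -37 mm against -36.6 mm expected.
- **Tape roll, dish and timer:** the last check found each within about 4 px of where it started. The arm partly hid the tape roll and dish, so their readings are less certain. I never moved near the tape roll or the timer. While picking up the disc the fingers passed about 10 mm from the dish.

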